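# Fit the tall trimming chuck to the potter's wheel

### The arm

A 6-joint arm with a two-finger parallel gripper is mounted at the origin on the work surface. World frame = base frame: x ahead of the robot, y to its left, z up, the work surface at z = 0. Lengths are in mm, angles in rad, forces in N, time in s.
With the tool pointing down it reaches from about 300 to 775 mm from the base axis. Payload 14.6 kg.
Tool frame: the origin (TCP) lies at the very end of the fingers, on their centre line; the grasp point (between the pads) lies 19 mm behind it (manip.grip_point_offset is the distance from the TCP to the grasp point, in mm); z points along the fingers, y is the line along which they close (so a half turn about z gives the same grasp; the last joint's range is limited). The gripper opens to 94 mm and grips with 3 to 60 N. Pads are 16 mm wide; open, the fingers measure 119 mm over their backs; the gripper's body (75 mm by 177 mm) begins 78 mm behind the grasp point.
Start: joints at [-1.238, 0.3, 1.521, -0, 1.321, -0.067], TCP at [214.071, -506.619, 205.446] pointing down, gripper open.
Joint ranges: [-3.03, 3.03], [-0.79, 2.21], [0.23, 2.52], [-1.04, 4.18], [0, 3.07], [-2.55, 2.55]. Speed limits (rad/s): [2.22, 2.22, 2.57, 3.14, 3.14, 3.14].

### API

Orientations are given as [roll, pitch, yaw] about the fixed x, y, z axes, in that order (R = Rz(yaw) Ry(pitch) Rx(roll)).
In Python, from cell import telemetry, eyes, manip gives the robot as it stands.
- The arm moves only by the tool play_rows, never from a script. Its arguments are lists of equal length, an entry for each row: "translation": the shift along the world's x, y, z in m, a list of three; "yaw": the turn about the world's z in rad. A call has 1 to 12 rows; each row is the pose to reach, as a shift and turn from the pose commanded when the call began; what a row does not reach only later rows make up. A row lasts 1/8 s, in which the tool goes at most 62.5 mm and 10.7 degrees, less where a joint would pass 70% of its speed; a pose out of reach is approached as far as the arm can. A call with a gripper value outside its range is refused whole. "hand" is the opening, from 0 (shut) to 1 (fully open), set as the call begins (left out, the last holds). The fingers move at their own pace and stop on an object; "force" is the grip in N (left out, the last holds). Time passes only in rows, so rows that repeat a pose let the fingers close. It gives the time, the measured TCP pose, the force, the opening and the grip force at its end, in the units of the state.
- telemetry.read_state(): the state, without advancing time (a new reading comes with each control period).
- eyes.camera(name): name is "side" or "top" or "wrist"; returns a dict with "pixels" (480x640x3 uint8, red, green, blue), "fx", "fy", "cx", "cy" (pixels), "dist_coeffs" ([k1, k2, p1, p2, k3] as OpenCV has them; the pictures are not rectified), "cam_to_world" (4x4, takes a point from camera to world coordinates); the wrist camera has in their place "T_tool_cam" (4x4, takes a point from camera to tool coordinates, whose origin is the TCP and whose axes are the flange's). Camera axes: x right, y up, looking along -z (the intrinsics and any distortion apply to the point x, -y, -z); pixel columns grow to the right and rows downward; lengths in mm; the calibration is good to about 2 mm. A picture is of the moment at which its call begins: read the wrist's pose just before it. There is no depth.
- manip.sign_off(): hands the job in; it is judged then, once.
The state is a dict: "clock": time; "joints": joint angles; "qd": joint speeds; "effort": joint torques, N m; "eef_pos": TCP position; "eef_rot": TCP orientation; "wrist_force": force on the tool from outside, world axes, zero at the start; "moment": the same for the moment, N m; "finger_gap": finger opening in mm; "finger_force": force on a finger pad.
Only numpy, scipy, OpenCV 4.12 (cv2) and the standard library are available. Lean on these libraries where they do the work, as an engineer would, in place of code of your own. Each camera call takes 0.05 s, during which the arm holds its last target. There are 200 camera calls.

### The job

Fit the tall, straight-sided trimming chuck to the potter's wheel: lift it out of the rack, lower its tapered shank into the wheel's spindle, feel with light pressure and a slow turn for where its slots drop over the two drive dogs, and then push it down until it snaps fully home with its flange flat on the spindle nose. Never force it or let it fall: the dogs bruise. Let go at the end, and leave the other chucks in the rack and the pots and tools on the bench undisturbed.

Things in the scene. Friction and masses are not known exactly. Their poses are not given: they have to be found in the camera images.
- chuck_grip (a point): Tall trimming chuck, plain aluminium, about 0.5 to 0.7 kg, upright in one of the rack's three holes. This point: centre of its straight round body, 52 mm in diameter, 62 mm tall (31 mm up and down from here); grip it here, from any side. z points up its axis. Under it is a round flange, 90 mm in diameter, 16 mm thick.
- chuck_seat (a point): Centre of the flat underside of the tall chuck's flange, 47 mm below chuck_grip, same axes. Two opposite drive slots, 14 mm wide, cut right through the flange at its own +x and -x, from 25 mm off the axis out to the rim. Half a turn makes no difference.
- chuck_tail (a point): Lower end of the tall chuck's steel shank, 63 mm below the seat. The shank tapers from 44 mm in diameter at the seat to 29 mm at 50 mm below it, and ends in a short 16 mm knob. It hangs hidden in the rack's hole.
- socket (a point): Centre of the flat spindle nose of the potter's wheel, 118 mm above the bench, z up, x and y of the fixed base. Nose diameter 92 mm, with a tapered bore for the shank: 44 mm wide here, 29 mm at 50 mm depth. Seated, chuck_seat is here and chuck_grip 47 mm above.
- dog_level (a point): On the spindle axis, level with the tops of two opposite drive dogs on the nose: blocks 10 mm high, 12 mm wide (10 mm at the bevelled top), 28 to 44 mm off the axis. They turn with the wheel; their angle is not reported: the line through both lies within 0.5 rad of this point's x (fixed base), either way. Wheel friction 0.4 N m: a chuck resting lightly on the dogs turns without it.
- catch (a point): On the spindle axis in the bore, 57 mm below the nose: spring balls that grip the shank's knob. Slots over the dogs (caught within 0.045 rad, 0.023 rad play once on), the chuck sinks from 10 to about 6 mm above its seat, where the knob meets the balls. A push of 10 to 20 N takes it past them; about 3 mm above its seat it snaps and is drawn home.
- wheel: The potter's wheel, bolted down; origin on the bench under socket, same axes. Wheelhead 260 mm in diameter, 102 mm above the bench; splash pan 350 mm in diameter, rim 92 mm up. Tool rest up to 181 mm above the bench, 220 to 245 mm to the -y side; switch box there too.
- rack: Fixed wooden rack, 370 mm long (its x), 130 mm wide, top 100 mm above the bench; origin on the bench under its middle. Three through holes of 52 mm, at x = -115, 0 and +115 mm of its own frame, each hold one chuck by its flange, which lies on the top.
- cup_chuck_grip (a point): Another chuck in the rack: the same flange and shank, with a wide cup on top (82 mm in diameter, to 58 mm above the rack's top). This point is the cup's centre, 37 mm above the flange's underside. Leave alone.
- stub_chuck_grip (a point): Another chuck in the rack: the same flange and shank, with a low stub on top (44 mm in diameter, to 46 mm above the rack's top). This point is 31 mm above the flange's underside. Leave alone.
- vase: Raw clay vase, a barrel shape, 90 mm in diameter and 155 mm tall, standing on the bench; origin at the centre of its foot. Leave alone.
- cup_pot: Small raw clay pot, 72 mm in diameter and 85 mm tall, standing on the bench; origin at the centre of its foot. Leave alone.
- white_bottle: White bottle with a narrow neck, 72 mm in diameter and 125 mm tall, standing on the bench; origin at the centre of its foot. Leave alone.
- tool_jar: Blue jar of trimming tools, 76 mm in diameter, tools up to 220 mm tall, standing on the bench; origin at the centre of its foot. Leave alone.
- bowl: Clay bowl, 132 mm in diameter and 60 mm tall, standing on the bench; origin at the centre of its foot. Leave alone.
- loop_tool: Loop trimming tool lying on the bench, 12 mm thick and 175 mm long along its x; origin under its middle. Leave alone.
- rib: Round wooden rib, a disc 70 mm in diameter and 7 mm thick lying on the bench; origin under its centre. Leave alone.
Not all that is in view belongs to the job. Leave any pink look-alike of the part that bears chuck_grip alone.

How it is judged:
By the outcome, as a careful person would: the job done as asked, in the order asked, and still so for the second after the job is handed in, with the robot touching nothing.
It also fails if it takes over 61 s, if anything falls off the work surface, if the arm or the gripper's body presses on something with over 40 N, if the wrist force passes 120 N, or if a joint passes its speed limit or range.

## Working session

There is one attempt and no reset: what is moved stays moved. The work goes in short steps, Python scripts to look and compute and a tool call to move; the robot and the scene stay as the last step left them, time stands still between calls to the robot, and variables do not carry over. Pictures are saved under pics/ and viewed, at most 10 in all, crops included, and the job is handed in when it is done.

Besides the shell and the picture viewer there is one more tool, called after "Emit:" as name(argument=value, ...) on one line, values as JSON. play_rows: Moves the arm, as the interface text tells. Its arguments: {"type":"object","properties":{"translation":{"type":"array","items":{"type":"array","items":{"type":"number"}}},"yaw":{"type":"array","items":{"type":"number"}},"hand":{"type":"number"},"force":{"type":"number"}},"required":["translation","yaw"]}

```bash
mkdir -p pics
cat > h.py <<'E'
from cell import telemetry, eyes, manip
import numpy as np, cv2
from scipy.spatial.transform import Rotation as R
def tool():
    s=telemetry.read_state(); T=np.eye(4); T[:3,:3]=R.from_euler('xyz',s['eef_rot']).as_matrix(); T[:3,3]=s['eef_pos']; return T
def snap(n,f=None):
    T=tool(); c=eyes.camera(n)
    c['M']=np.array(c['cam_to_world']) if n!='wrist' else T@np.array(c['T_tool_cam'])
    c['K']=np.array([[c['fx'],0,c['cx']],[0,c['fy'],c['cy']],[0,0,1.]]); c['d']=np.array(c['dist_coeffs'],float)
    if f: cv2.imwrite('pics/'+f,c['pixels'][:,:,::-1])
    return c
def plane(c,uv,z):
    p=cv2.undistortPoints(np.array(uv,float).reshape(-1,1,2),c['K'],c['d']).reshape(-1,2)
    d=np.c_[p[:,0],-p[:,1],-np.ones(len(p))]@c['M'][:3,:3].T; o=c['M'][:3,3]
    return o+d*((z-o[2])/d[:,2])[:,None]
def proj(c,P):
    P=np.array(P,float).reshape(-1,3); q=(P-c['M'][:3,3])@c['M'][:3,:3]; q=q*[1,-1,-1]
    return cv2.projectPoints(q,np.zeros(3),np.zeros(3),c['K'],c['d'])[0].reshape(-1,2)
E
python3 - <<'E'
from h import *
for n in ['top','side']:
    c=snap(n,n+'0.png'); print(n,c['M'].round(2).tolist(),c['fx'],c['d'])
print(telemetry.read_state())
E
```

```text
top [[0.01, 1.0, -0.04, 477.24], [-1.0, 0.01, 0.01, 48.62], [0.01, 0.04, 1.0, 1158.8], [0.0, 0.0, 0.0, 1.0]] 433.11077439053724 [-0.06391014  0.          0.          0.          0.        ]
side [[0.46, 0.54, -0.71, -620.35], [-0.89, 0.3, -0.35, -508.16], [0.02, 0.79, 0.62, 1112.35], [0.0, 0.0, 0.0, 1.0]] 564.5256099205515 [-0.17698823  0.          0.          0.          0.        ]
{'clock': 0.1, 'joints': array([-1.23759720e+00,  3.00399215e-01,  1.52153512e+00, -1.45604749e-05,
        1.32069531e+00, -6.65978890e-02]), 'qd': array([ 1.11325052e-04,  8.35601338e-04, -1.25504756e-03, -9.04322662e-04,
        8.28808699e-04, -4.36039871e-05]), 'effort': array([-2.15689070e-04, -5.32638216e+01, -3.53282368e+01,  7.08149979e-02,
        2.34627840e-02, -8.68050233e-05]), 'eef_pos': array([ 213.99288412, -506.40031229,  204.94520266]), 'eef_rot': array([-3.14055703e+00, -5.49375562e-05,  3.99800601e-01]), 'wrist_force': array([ 0.08864097, -0.04094717,  0.26127413]), 'moment': array([ 0.01868414, -0.01240895, -0.03135616]), 'finger_force': 0.0, 'finger_gap': 94.12482931346814}
```

View pics/top0.png

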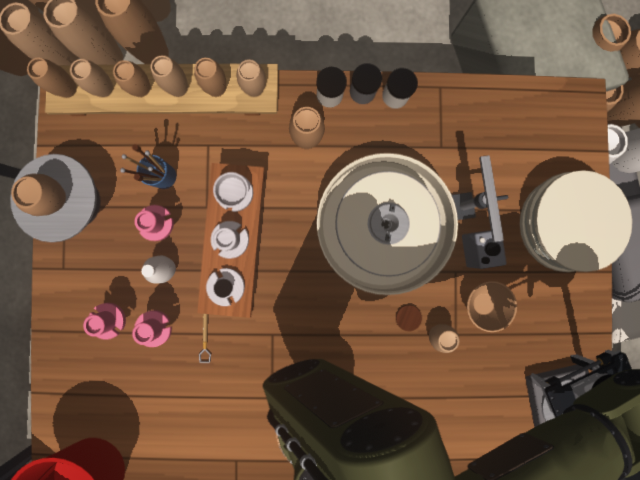

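View pics/side0.png

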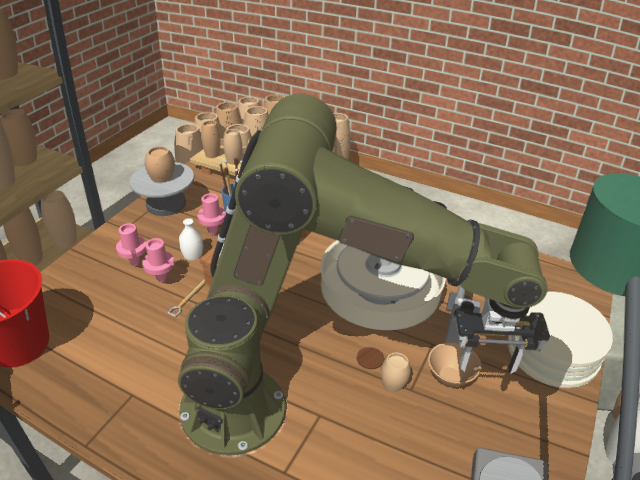

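Run:
```python
from h import *
c=snap('top')
a=c['pixels'][150:320,195:275,::-1]; b=c['pixels'][175:265,345:435,::-1]
a=cv2.resize(a,None,fx=3.5,fy=3.5,interpolation=cv2.INTER_CUBIC); b=cv2.resize(b,None,fx=5,fy=5,interpolation=cv2.INTER_CUBIC)
o=np.zeros((595,740,3),np.uint8); o[:a.shape[0],:a.shape[1]]=a; o[:450,285:735]=b
cv2.imwrite('pics/crop1.png',o)
print('chucks z100',plane(c,[(233,189),(230,239),(225,287),(388,223)],118).round().tolist())
```

```text
chucks z100 [[621.0, 228.0, 118.0], [500.0, 234.0, 118.0], [385.0, 244.0, 118.0], [541.0, -147.0, 118.0]]
```

View pics/crop1.png

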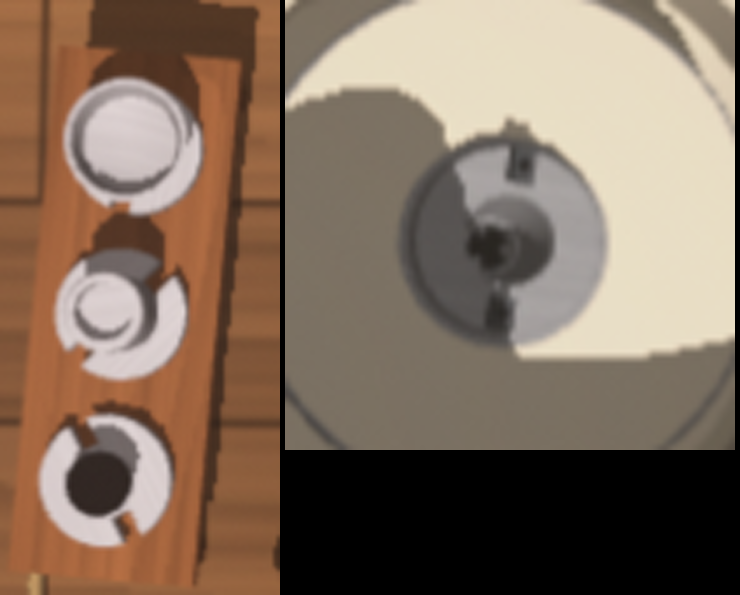

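Look-alikes: the cup chuck is at (233,189), wide cup. At (230,239) the body is tall, because its top is shifted most from its flange. At (225,287) is the low stub. The pink copies are at (154,222), (103,320) and (152,329). I choose the middle one, (230,239), and will check it with the wrist camera. The dogs lie at about (449,207) and (445,238) in the full image, roughly -0.14 rad. First I'll move above the wheel for a look.

Emit:
play_rows(translation=[[0,0,0.06],[0.0,0.0,0.12],[0.04,0.045,0.15],[0.08,0.09,0.16],[0.12,0.135,0.16],[0.16,0.18,0.16],[0.2,0.225,0.16],[0.24,0.27,0.16],[0.28,0.315,0.16],[0.3,0.36,0.16],[0.3,0.36,0.16],[0.3,0.36,0.16]], yaw=[0,0,-0.1,-0.2,-0.3,-0.4,-0.4,-0.4,-0.4,-0.4,-0.4,-0.4])

```text
clock: 1.65
eef_pos: [513.9, -147.0, 365.3]
eef_rot: [3.142, 0.0, -0.0]
wrist_force: [-0.4, -0.5, 0.8]
finger_gap: 94.2
finger_force: 0.0
```

Run:
```python
from h import *
c=snap('wrist','w1.png'); print(c['M'].round(2).tolist(),c['T_tool_cam'],c['fx'],c['d']); s=telemetry.read_state();print(s['clock'],s['eef_pos'],s['eef_rot'])
print(proj(c,[[541,-147,118],[500,234,178],[500,234,116]]))
```

```text
[[-0.0, 0.96, 0.27, 593.83], [-1.0, -0.0, -0.0, -147.0], [-0.0, -0.27, 0.96, 544.11], [0.0, 0.0, 0.0, 1.0]] [[-1.22543524e-03  9.61972228e-01  2.73144525e-01  7.98901869e+01]
 [ 9.99999077e-01  1.01877148e-03  8.98440989e-04  5.10527680e-02]
 [ 5.86003427e-04  2.73145374e-01 -9.61972589e-01 -1.78825115e+02]
 [ 0.00000000e+00  0.00000000e+00  0.00000000e+00  1.00000000e+00]] 344.9547947212205 [-0.06519599  0.          0.          0.          0.        ]
1.7 [ 513.71986835 -147.41543262  365.39111352] [ 3.14149860e+00  1.86596017e-04 -1.05678111e-03]
[[322.46133318 186.06648212]
 [ -2.10041012 231.35273513]
 [ 37.12987857 219.6269547 ]]
```

View pics/w1.png

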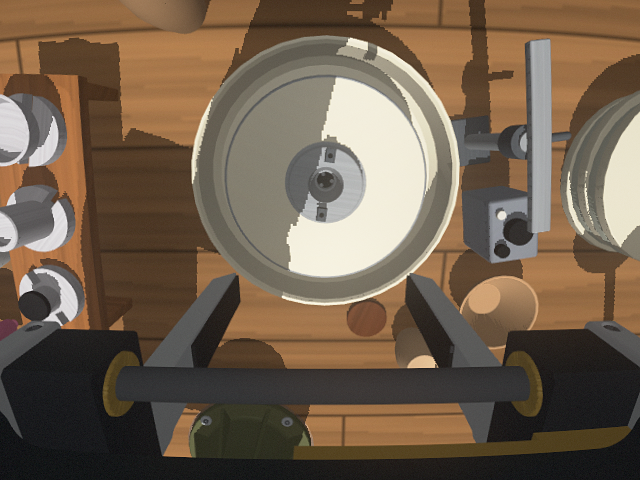

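The wrist view shows the middle rack chuck with the tall straight body (about (30,225)), a cup at the far end and a low stub at the near end, so the choice is confirmed. The nose is centred near (326,182), with the dogs at (330,155) and (321,213). I'll measure both now.

Run:
```python
from h import *
c=snap('wrist'); im=c['pixels']
hsv=cv2.cvtColor(im,cv2.COLOR_RGB2HSV); x0,y0=270,120
S=hsv[120:245,270:385,1]; V=hsv[120:245,270:385,2]
m=((S<25)).astype(np.uint8)
n,l,st,ce=cv2.connectedComponentsWithStats(m); k=1+np.argmax(st[1:,4])
cnt=max(cv2.findContours((l==k).astype(np.uint8),cv2.RETR_EXTERNAL,cv2.CHAIN_APPROX_NONE)[0],key=cv2.contourArea)
h=cv2.convexHull(cnt).reshape(-1,2)+[x0,y0]
P=plane(c,h+0.0,118)[:,:2]; (cc,r)=cv2.minEnclosingCircle(P.astype(np.float32)); A=np.c_[2*P,np.ones(len(P))]; q=np.linalg.lstsq(A,(P**2).sum(1),rcond=None)[0]
print('nose',cc,r,q[:2],np.sqrt(q[2]+q[:2]@q[:2]),len(P))
t=np.vstack([np.hstack([im[120:245,270:385,::-1]]*1)]); t=cv2.resize(t,None,fx=4.7,fy=4.7,interpolation=cv2.INTER_CUBIC)
mm=cv2.cvtColor(cv2.resize(m*255,None,fx=2,fy=2,interpolation=0),cv2.COLOR_GRAY2BGR)
o=np.zeros((590,780,3),np.uint8);o[:t.shape[0],:t.shape[1]]=t;o[:mm.shape[0],545:545+mm.shape[1]]=mm[:, :235]
cv2.imwrite('pics/nose.png',o)
```

```text
nose (540.522216796875, -164.3624267578125) 96.26065063476562 [ 530.77944093 -178.82053859] 86.74597360623714 13
```

View pics/nose.png

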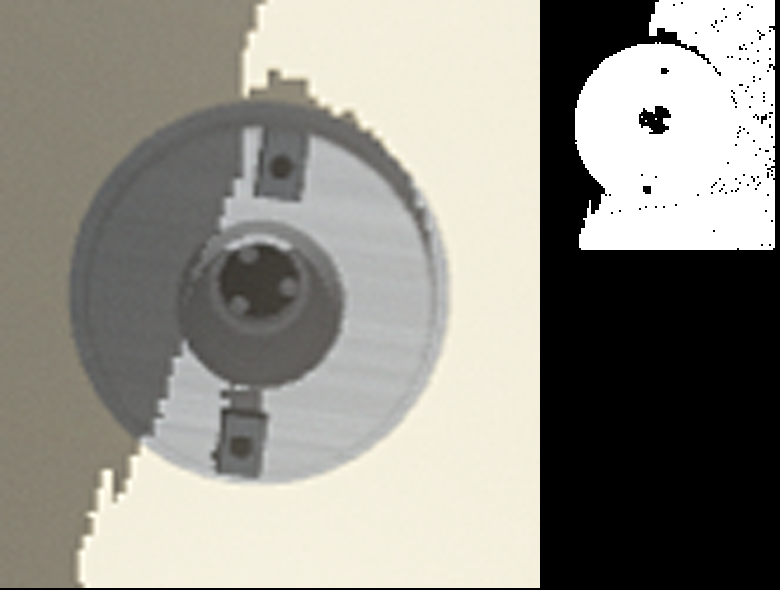

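The crop shows dog screw holes at zoom (281,167) and (240,447), and the bore mouth centred at (261,305), about 168 wide.

Run:
```python
from h import *
c=snap('wrist')
f=lambda a:(np.array(a,float)+.5)/4.7-.5+[270,120]
d=plane(c,f([(281,167),(240,447)]),128); print('dogs',d,d.mean(0),np.arctan2(*(d[0]-d[1])[[1,0]]),np.linalg.norm(d[0]-d[1]))
print('bore',plane(c,f([(261,305),(177,305),(345,305),(261,222),(261,388)]),118).round(1))
print(plane(c,f([(282,130),(281,200),(243,411),(238,477)]),128).round(1))
```

```text
dogs [[ 578.4411621  -155.9354341   128.        ]
 [ 506.89722172 -145.38211919  128.        ]] [ 542.66919191 -150.65877665  128.        ] -0.14645205264516514 72.31810188470953
bore [[ 542.7 -151.   118. ]
 [ 542.8 -129.   118. ]
 [ 542.7 -173.   118. ]
 [ 564.2 -151.   118. ]
 [ 520.8 -151.   118. ]]
[[ 587.5 -156.2  128. ]
 [ 570.3 -156.   128. ]
 [ 516.4 -146.2  128. ]
 [ 498.9 -144.8  128. ]]
```

Emit:
play_rows(translation=[[-0.01,0.06,0],[-0.02,0.12,0],[-0.025,0.18,0],[-0.03,0.24,0],[-0.035,0.3,0],[-0.035,0.35,0],[-0.035,0.38,0],[-0.035,0.38,0],[-0.035,0.38,0]], yaw=[0,0,0,0,0,0,0,0,0])

```text
clock: 2.92
eef_pos: [479.4, 232.2, 365.5]
eef_rot: [3.141, -0.0, -0.001]
wrist_force: [0.6, -0.3, 0.1]
finger_gap: 94.1
finger_force: 0.0
```

Run:
```python
from h import *
c=snap('wrist'); p=proj(c,[500,234,140])[0]; print(p,telemetry.read_state()['eef_pos'])
u,v=p.astype(int); x0=max(u-65,0);y0=max(v-65,0); print(x0,y0)
cv2.imwrite('pics/w2.png',cv2.resize(c['pixels'][y0:y0+130,x0:x0+150,::-1],None,fx=4,fy=4,interpolation=cv2.INTER_CUBIC))
```

```text
[320.86841552 193.96933975] [479.35390446 232.06616588 365.59869927]
255 128
```

View pics/w2.png

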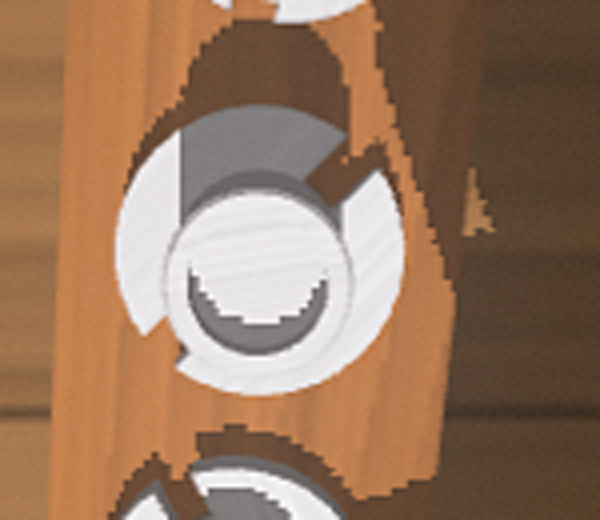

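The close-up shows the tall, straight chuck. Its top circle is centred at zoom (258,272), its flange spans x 115..404 and y 103..395, and the slot mouths at the rim are at about (365,151) and (162,350).

Run:
```python
from h import *
c=snap('wrist')
f=lambda a:(np.array(a,float)+.5)/4-.5+[255,128]
print('top',plane(c,f([(258,272),(164,272),(353,272)]),178).round(1))
print('fl',plane(c,f([(115,249),(404,249),(260,103),(260,395)]),116).round(1))
s=plane(c,f([(346,133),(385,168),(147,335),(178,366),(305,185),(342,207)]),116);print(s.round(1))
a=(s[0]+s[1])/2;b=(s[2]+s[3])/2;print('slot',a,b,np.arctan2(a[1]-b[1],a[0]-b[0]))
for p,q in [(s[4],s[0]),(s[5],s[1])]: print(np.arctan2(q[1]-p[1],q[0]-p[0]))
```

```text
top [[503.8 235.6 178. ]
 [503.9 260.6 178. ]
 [503.7 210.2 178. ]]
fl [[501.8 280.6 116. ]
 [501.5 190.8 116. ]
 [545.9 235.3 116. ]
 [455.  235.7 116. ]]
[[536.9 209.2 116. ]
 [526.4 197.1 116. ]
 [474.6 271.3 116. ]
 [464.5 261.7 116. ]
 [521.3 221.6 116. ]
 [514.5 210.2 116. ]]
slot [531.647865   203.15636337 116.        ] [469.5480514  266.54259045 116.        ] -0.7956492511856235
-0.670749392540154
-0.8332624511423596
```

Emit:
play_rows(translation=[[0.022,0.002,0],[0.022,0.002,-0.06],[0.022,0.002,-0.12],[0.022,0.002,-0.17],[0.022,0.002,-0.21],[0.022,0.002,-0.23],[0.022,0.002,-0.236],[0.022,0.002,-0.236],[0.022,0.002,-0.236]], yaw=[0,0,0,0,0,0,0,0,0])

```text
clock: 4.15
eef_pos: [501.6, 235.4, 130.6]
eef_rot: [-3.141, -0.002, -0.0]
wrist_force: [-0.6, 0.8, 0.4]
finger_gap: 94.1
finger_force: 0.0
```

Emit:
play_rows(translation=[[0,0,0],[0,0,0],[0,0,0],[0,0,0],[0,0,0],[0,0,0],[0,0,0],[0,0,0]], yaw=[0,0,0,0,0,0,0,0], hand=0.5, force=40)

```text
clock: 5.15
eef_pos: [501.1, 235.5, 129.5]
eef_rot: [-3.141, -0.0, -0.0]
wrist_force: [-1.3, 1.5, -0.2]
finger_gap: 51.2
finger_force: 40.0
```

Emit:
play_rows(translation=[[0,0,0.005],[0,0,0.015],[0,0,0.03],[0,0,0.05],[0,0,0.07],[0,0,0.09],[0,0,0.11],[0,0,0.12],[0,0,0.12],[0,0,0.12],[0,0,0.12]], yaw=[0,0,0,0,0,0,0,0,0,0,0], hand=0.45)

```text
clock: 6.52
eef_pos: [500.9, 235.3, 248.7]
eef_rot: [3.141, 0.001, -0.0]
wrist_force: [0.3, 0.3, -6.7]
finger_gap: 51.5
finger_force: 40.0
```

Emit:
play_rows(translation=[[0.005,-0.03,0],[0.01,-0.08,0],[0.015,-0.13,0],[0.02,-0.18,0],[0.025,-0.23,0],[0.03,-0.28,0],[0.035,-0.33,0],[0.042,-0.37,0],[0.042,-0.386,0],[0.042,-0.386,0],[0.042,-0.386,0],[0.042,-0.386,0]], yaw=[0.05,0.1,0.18,0.25,0.32,0.39,0.45,0.5,0.55,0.55,0.55,0.55])

```text
clock: 8.02
eef_pos: [543.1, -149.8, 249.5]
eef_rot: [-3.142, -0.0, 0.55]
wrist_force: [-0.4, 0.3, -7.0]
finger_gap: 51.7
finger_force: 40.0
```

Run:
```python
from h import *
c=snap('wrist','w3.png'); s=telemetry.read_state();e=s['eef_pos'];print(s['eef_pos'],s['eef_rot'],s['wrist_force'])
print(proj(c,[[e[0],e[1],e[2]+50],[e[0],e[1],e[2]-12]]))
```

```text
[ 543.15446045 -149.89835378  249.53150254] [ 3.14153185e+00 -1.55716047e-04  5.50338310e-01] [ 0.54665797  1.11989482 -6.55551578]
[[322.30243033 337.57695246]
 [322.3620745  280.97499353]]
```

View pics/w3.png

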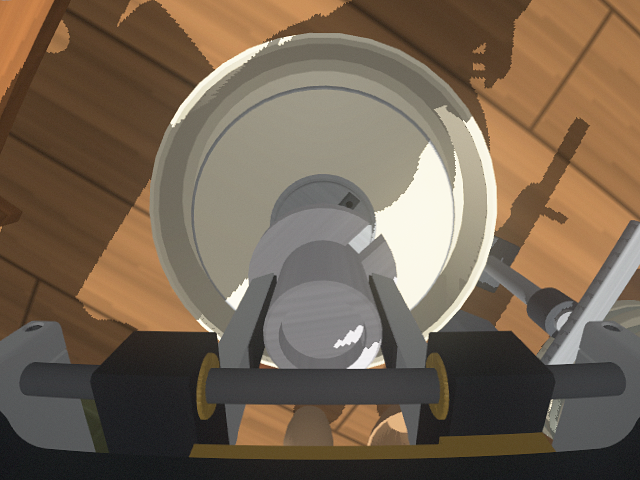

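The wrist view shows the chuck held upright. Its visible slot runs from about (356,251) to (379,230), and the far dog is at (349,201).

Run:
```python
from h import *
c=snap('wrist'); e=telemetry.read_state()['eef_pos']; z=e[2]-13.5
s=plane(c,[(356,251),(379,230),(371,225),(385,235)],z); print((s-e).round(1))
for p in (s[1],(s[2]+s[3])/2): print(np.arctan2(p[1]-e[1],p[0]-e[0]))
d=plane(c,[(349,201)],128)[0]; print(d,np.arctan2(d[1]+150.8,d[0]-542.7))
t=cv2.resize(c['pixels'][165:285,260:410,::-1],None,fx=5,fy=5,interpolation=cv2.INTER_CUBIC); cv2.imwrite('pics/w4.png',t)
```

```text
[[ 25.9  -7.3 -13.5]
 [ 43.4 -11.7 -13.5]
 [ 43.5  -6.1 -13.5]
 [ 42.8 -16.3 -13.5]]
-0.26226398136884543
-0.2538615225348505
[ 580.74694204 -154.38803169  128.        ] -0.09402730352087517
```

View pics/w4.png

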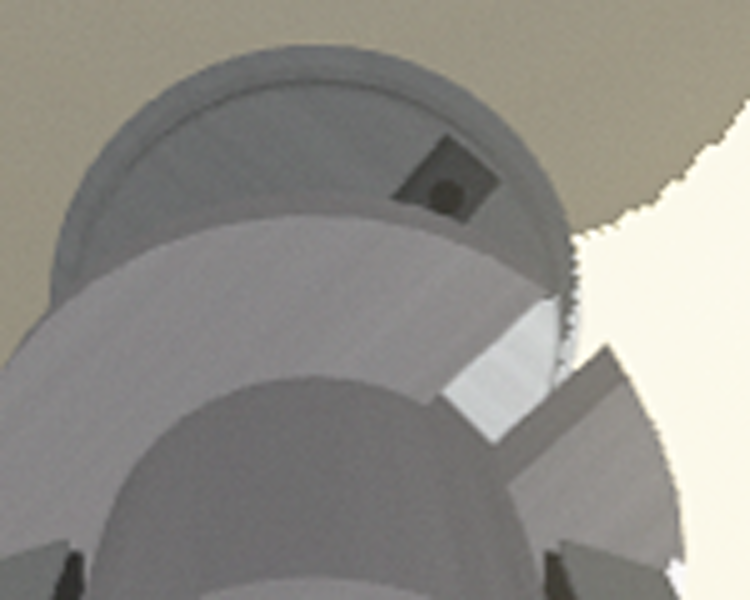

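In this crop the slot's top edges run (550,298)–(438,393) and (612,385)–(508,487), and the dog hole is at (446,196).

Run:
```python
from h import *
c=snap('wrist'); e=telemetry.read_state()['eef_pos']; z=e[2]-13.5
f=lambda a:(np.array(a,float)+.5)/5-.5+[260,165]
s=plane(c,f([(550,298),(438,393),(612,385),(508,487)]),z)-e
for i,j in((1,0),(3,2)): print(s[i].round(1),s[j].round(1),np.arctan2(*(s[j]-s[i])[[1,0]]))
m=(s[0]+s[2])/2; n=(s[1]+s[3])/2; print(np.arctan2(m[1],m[0]),np.arctan2(*(m-n)[[1,0]]))
d=plane(c,f([(446,196)]),128)[0]; print(d)
```

```text
[ 27.2  -0.3 -13.5] [ 43.5  -5.1 -13.5] -0.28930513599797036
[ 21.8 -13.6 -13.5] [ 38.6 -17.  -13.5] -0.20216774853330474
-0.26369200484110644 -0.24547729223086662
[ 578.55131843 -155.68536178  128.        ]
```

Emit:
play_rows(translation=[[0,-0.001,-0.01],[0,-0.001,-0.025],[0,-0.001,-0.04],[0,-0.001,-0.055],[0,-0.001,-0.065],[0,-0.001,-0.075],[0,-0.001,-0.082],[0,-0.001,-0.086],[0,-0.001,-0.088],[0,-0.001,-0.088],[0,-0.001,-0.088]], yaw=[0.01,0.02,0.03,0.03,0.03,0.03,0.03,0.03,0.03,0.03,0.03])

```text
clock: 9.55
eef_pos: [543.2, -151.7, 161.7]
eef_rot: [3.141, -0.0, 0.58]
wrist_force: [-0.2, 0.6, -6.1]
finger_gap: 51.6
finger_force: 40.0
```

Emit:
play_rows(translation=[[0,0.0005,-0.001],[0,0.0005,-0.002],[0,0.0005,-0.0025],[0,0.0005,-0.003],[0,0.0005,-0.003],[0,0.0005,-0.003]], yaw=[0,0,0,0,0,0])

```text
clock: 10.3
eef_pos: [543.1, -151.1, 158.5]
eef_rot: [3.142, -0.0, 0.58]
wrist_force: [-0.0, -0.0, -5.8]
finger_gap: 51.9
finger_force: 40.0
```

Emit:
play_rows(translation=[[0,0,-0.0005],[0,0,-0.0008],[0,0,-0.001],[0,0,-0.001],[0,0,-0.001]], yaw=[0,0,0,0,0])

```text
clock: 10.92
eef_pos: [543.1, -151.1, 157.5]
eef_rot: [3.142, 0.0, 0.58]
wrist_force: [0.4, 0.6, -6.4]
finger_gap: 51.4
finger_force: 40.0
```

Emit:
play_rows(translation=[[0,0,-0.0004],[0,0,-0.0007],[0,0,-0.0007],[0,0,-0.0007]], yaw=[0,0,0,0])

```text
clock: 11.42
eef_pos: [543.2, -151.2, 157.2]
eef_rot: [3.141, -0.0, 0.58]
wrist_force: [-3.5, 1.2, 3.6]
finger_gap: 51.6
finger_force: 40.0
```

Emit:
play_rows(translation=[[0,0,0.0002],[0,0,0.0002],[0,0,0.0002],[0,0,0.0002],[0,0,0.0002],[0,0,0.0002],[0,0,0.0002]], yaw=[0,0.008,0.016,0.024,0.032,0.032,0.032])

```text
clock: 12.3
eef_pos: [543.3, -151.2, 157.0]
eef_rot: [3.141, -0.0, 0.612]
wrist_force: [0.9, -4.3, 1.7]
finger_gap: 51.8
finger_force: 40.0
```

```bash
python3 -c "
from h import *
s=telemetry.read_state();print(s['eef_pos'],s['eef_rot'],s['wrist_force'],s['moment'])"
```

```text
[ 543.26904146 -151.17295841  156.98795075] [ 3.14114336e+00 -3.93642798e-04  6.11694262e-01] [ 0.8510042  -4.32600743  1.67819813] [-0.90334124 -0.49960667 -0.08878496]
```

Emit:
play_rows(translation=[[0,0,0],[0,0,0],[0,0,0],[0,0,0],[0,0,0]], yaw=[0.007,0.014,0.021,0.021,0.021])

```text
clock: 12.92
eef_pos: [542.8, -150.8, 156.4]
eef_rot: [-3.14, 0.001, 0.633]
wrist_force: [1.0, 1.4, -6.9]
finger_gap: 51.8
finger_force: 40.0
```

The force dropped to the free weight, so the slots have been found. I'll turn slightly further and lower gently.

Emit:
play_rows(translation=[[0,0,0],[0,0,0],[0,0,-0.0005],[0,0,-0.001],[0,0,-0.0015],[0,0,-0.0015],[0,0,-0.0015]], yaw=[0.006,0.012,0.015,0.015,0.015,0.015,0.015])

```text
clock: 13.8
eef_pos: [543.1, -151.1, 155.5]
eef_rot: [-3.142, -0.0, 0.648]
wrist_force: [0.2, 1.1, -6.4]
finger_gap: 51.4
finger_force: 40.0
```

```bash
python3 -c "
from h import *
s=telemetry.read_state();print(s['eef_pos'],s['eef_rot'],s['wrist_force'],s['moment'])"
```

```text
[ 543.088431   -151.06406024  155.46396565] [-3.14158004e+00 -6.74274870e-05  6.47844564e-01] [ 0.16337124  1.11210898 -6.37392928] [ 0.19959492 -0.12473721  0.07236851]
```

Emit:
play_rows(translation=[[0,0,-0.0005],[0,0,-0.001],[0,0,-0.0015],[0,0,-0.002],[0,0,-0.002],[0,0,-0.002]], yaw=[0,0,0,0,0,0])

```text
clock: 14.55
eef_pos: [543.1, -150.9, 153.5]
eef_rot: [-3.141, -0.0, 0.648]
wrist_force: [2.3, 4.9, -3.3]
finger_gap: 51.9
finger_force: 40.0
```

Emit:
play_rows(translation=[[0.0002,0.0004,0],[0.0002,0.0004,0],[0.0002,0.0004,-0.0005],[0.0002,0.0004,-0.001],[0.0002,0.0004,-0.001]], yaw=[0,0,0,0,0])

```text
clock: 15.18
eef_pos: [543.4, -150.8, 152.7]
eef_rot: [3.141, -0.0, 0.648]
wrist_force: [-0.6, 4.0, 0.5]
finger_gap: 51.2
finger_force: 40.0
```

```bash
python3 -c "
from h import *
s=telemetry.read_state();print(s['eef_pos'],s['eef_rot'],s['wrist_force'],s['moment'])"
```

```text
[ 543.42438295 -150.76748259  152.74523202] [ 3.14109783e+00 -3.63213667e-04  6.47793440e-01] [-0.56585863  4.0294816   0.46205735] [0.92982856 0.02282002 0.08076812]
```

Emit:
play_rows(translation=[[0,0.0004,0],[0,0.0005,0],[0,0.0005,-0.0004],[0,0.0005,-0.0008],[0,0.0005,-0.001]], yaw=[0,0,0,0,0])

```text
clock: 15.8
eef_pos: [543.4, -150.3, 151.6]
eef_rot: [3.141, -0.0, 0.648]
wrist_force: [-0.4, 0.3, 2.8]
finger_gap: 51.5
finger_force: 40.0
```

```bash
python3 -c "
from h import *
s=telemetry.read_state();print(s['eef_pos'],s['eef_rot'],s['wrist_force'],s['moment'])"
```

```text
[ 543.37451572 -150.33536765  151.62302662] [ 3.14113026e+00 -1.46810992e-04  6.47787832e-01] [-0.40056325  0.30739086  2.79647389] [0.19467308 0.0105707  0.04660594]
```

Lateral load is gone and the balls are loading axially at about 9 N net. I'll keep pushing gently.

Emit:
play_rows(translation=[[0,0,-0.0004],[0,0,-0.0008],[0,0,-0.0012],[0,0,-0.0016],[0,0,-0.0016],[0,0,-0.0016]], yaw=[0,0,0,0,0,0])

```text
clock: 16.55
eef_pos: [543.0, -150.2, 149.3]
eef_rot: [-3.141, 0.001, 0.648]
wrist_force: [3.3, -1.6, -16.9]
finger_gap: 51.3
finger_force: 40.0
```

```bash
python3 -c "
from h import *
s=telemetry.read_state();print(s['eef_pos'],s['eef_rot'],s['wrist_force'],s['moment'])"
```

```text
[ 543.04331524 -150.16558123  149.30545847] [-3.14084306e+00  5.56233716e-04  6.47755527e-01] [  3.29503856  -1.57052793 -16.92438362] [-0.30703959 -1.10020029  0.02417895]
```

It has snapped and is being drawn down. I'll follow it to the seat.

Emit:
play_rows(translation=[[0,0,-0.0006],[0,0,-0.0012],[0,0,-0.0018],[0,0,-0.002],[0,0,-0.002],[0,0,-0.002]], yaw=[0,0,0,0,0,0])

```text
clock: 17.3
eef_pos: [543.3, -150.2, 147.9]
eef_rot: [3.142, -0.0, 0.648]
wrist_force: [1.6, 0.1, -11.3]
finger_gap: 51.2
finger_force: 40.0
```

```bash
python3 -c "
from h import *
s=telemetry.read_state();print(s['eef_pos'],s['eef_rot'],s['wrist_force'],s['moment'])"
```

```text
[ 543.27259154 -150.22508418  147.89051492] [ 3.14155700e+00 -2.27723715e-05  6.47803605e-01] [  1.62570986   0.0961578  -11.25103581] [-0.2343584  -0.60965761  0.0014428 ]
```

Emit:
play_rows(translation=[[0,0,-0.0004],[0,0,-0.0008],[0,0,-0.0012],[0,0,-0.0012],[0,0,-0.0012]], yaw=[0,0,0,0,0])

```text
clock: 17.92
eef_pos: [543.4, -150.2, 147.4]
eef_rot: [3.141, -0.0, 0.648]
wrist_force: [-3.8, 3.1, 6.3]
finger_gap: 51.3
finger_force: 40.0
```

```bash
python3 -c "
from h import *
s=telemetry.read_state();print(s['eef_pos'],s['eef_rot'],s['wrist_force'],s['moment'])"
```

```text
[ 543.38735143 -150.16902106  147.44060993] [ 3.14108979e+00 -4.79191917e-04  6.47830304e-01] [-3.75308686  3.09787611  6.257539  ] [ 0.51001685  0.87803529 -0.0613216 ]
```

Emit:
play_rows(translation=[[-0.0002,0.0002,-0.0003],[-0.0002,0.0002,-0.0006],[-0.0002,0.0002,-0.0006],[-0.0002,0.0002,-0.0006]], yaw=[0,0,0,0])

```text
clock: 18.42
eef_pos: [543.4, -150.2, 147.4]
eef_rot: [3.14, -0.001, 0.648]
wrist_force: [-4.7, 2.3, 10.9]
finger_gap: 51.7
finger_force: 40.0
```

It is firm: z stays at 147.4, 9.8 mm below the dog contact. I'll unload, release and retreat.

Emit:
play_rows(translation=[[0,0,0.0006],[0,0,0.0009],[0,0,0.0009]], yaw=[0,0,0], force=10)

```text
clock: 18.8
eef_pos: [543.4, -150.1, 147.4]
eef_rot: [3.141, -0.001, 0.648]
wrist_force: [-1.3, 2.0, 5.0]
finger_gap: 51.7
finger_force: 10.0
```

Emit:
play_rows(translation=[[0,0,0],[0,0,0],[0,0,0],[0,0,0],[0,0,0],[0,0,0],[0,0,0],[0,0,0]], yaw=[0,0,0,0,0,0,0,0], hand=1)

```text
clock: 19.8
eef_pos: [543.1, -150.0, 147.0]
eef_rot: [3.142, -0.0, 0.648]
wrist_force: [-0.1, -0.1, 0.2]
finger_gap: 93.8
finger_force: 0.0
```

Emit:
play_rows(translation=[[0,0,0.01],[0,0,0.03],[0,0,0.07],[0,0,0.12],[0,0,0.17],[-0.03,0,0.2],[-0.06,0,0.2],[-0.06,0,0.2],[-0.06,0,0.2]], yaw=[0,0,0,0,0,0,0,0,0])

```text
clock: 20.92
eef_pos: [483.4, -150.0, 347.2]
eef_rot: [3.141, -0.0, 0.648]
wrist_force: [-0.2, -0.8, -0.2]
finger_gap: 93.9
finger_force: 0.0
```

Run:
```python
from h import *
c=snap('wrist'); t=snap('top')
o=np.hstack([cv2.resize(c['pixels'][60:420,140:500],(400,400)),cv2.resize(t['pixels'][130:350,190:410],(400,400))])
cv2.imwrite('pics/end.png',o[:,:,::-1]); print(telemetry.read_state()['wrist_force'],proj(c,[[542.9,-150.6,196],[542.9,-150.6,134]]))
```

```text
[-1.32189402 -0.01303371 -0.46301899] [[360.50860062 177.69211297]
 [354.61626618 172.18396213]]
```

View pics/end.png

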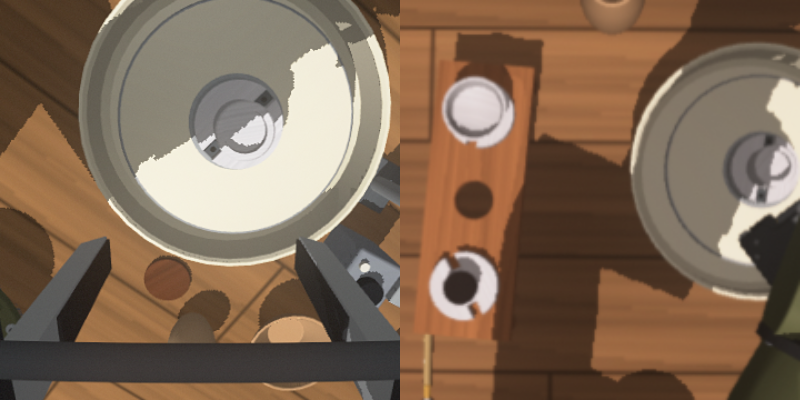

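The chuck sits on the nose with both dogs visible in its slots, at (265,97) and (212,150). The rack's middle hole is empty and its two neighbours haven't moved.

```bash
python3 -c "
from cell import manip
print(manip.sign_off())"
```

```text
the job is handed in; nothing more can be done
None
```

The tall chuck is seated fully home on the spindle with its slots over the dogs, released and handed in at about 21 s; the final camera check showed the rack's other two chucks unmoved and the bench items in view in place.

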